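Change over the battery packs in the sloped charging dock

TASK

Change over the battery packs: before touching any pack, slide the charging dock's power slide fully to the right (off), then move the charged packs out of the dock and lay them flat, not on top of one another, in the open wooden tray. Put every empty pack from the desk into a lane of its own in the dock, black contact end first and flat on the bed, slid down until it rests against the stop; when all of them are home, slide the power slide fully to the left (on). Leave the glass and the mouse where they are.

Things in the scene. Friction and masses are not known exactly. Their poses are not given: they have to be found in the camera images.
- dock: grey charging dock, fixed to the desk, 210 mm deep (x) by 222 mm wide (y); origin at the centre of its underside, x away from the robot, y to the left. Its front (-x side) is a level apron 48 mm deep, top 18 mm up, bearing the power slide; behind it lies the sloped bed. The black power lead on the desk is only looks
- bed: the dock's aluminium bed with three lanes 70 mm apart, rising away from the robot at 18 degrees (0.314 rad); it ends 160 mm up the slope, 67 mm above the desk. A stop, 8 mm thick and 19 mm high over the bed, crosses the low end of all lanes. Friction holds a pack on the slope: it must be slid down by hand. Origin as point lane_2
- lane_1 (a point): left lane: point on the bed's surface at the face of the stop, on the lane's centre line; x points up the slope along the lane, y left across it, z square to the bed. 46 mm wide between black rails 4 mm thick, 8 mm high, straight for 112 mm, then flaring out for 33 mm. A pack fully home has its contact end face at x = 0
- lane_2 (a point): middle lane: point on the bed's surface at the face of the stop, on the lane's centre line; x points up the slope along the lane, y left across it, z square to the bed. 46 mm wide between black rails 4 mm thick, 8 mm high, straight for 112 mm, then flaring out for 33 mm. A pack fully home has its contact end face at x = 0
- lane_3 (a point): right lane: point on the bed's surface at the face of the stop, on the lane's centre line; x points up the slope along the lane, y left across it, z square to the bed. 46 mm wide between black rails 4 mm thick, 8 mm high, straight for 112 mm, then flaring out for 33 mm. A pack fully home has its contact end face at x = 0
- power_slide (a joint): position of the dock's power slide, m: 0 = fully right = off, 0.040 = fully left = on (end stops at both). It moves along the dock's y axis, about 1.5 N of friction holds it wherever it is left; it starts at or near on
- slide_cap (a point): top centre of the slide's black cap, which is 22 mm (dock x) by 18 mm (dock y) and stands 19 mm proud of the apron; the cap's top is 37 mm above the desk
- tray: open shallow tray of light wood, fixed to the desk, 236 mm (its x) by 150 mm (y), 32 mm high, walls 6 mm, floor 6 mm; origin at the centre of its underside. Its long side points roughly away from the robot
- tray_in (a point): centre of the tray's inner floor; axes as the tray's. The inner floor is 224 (x) by 138 mm (y): three packs lie side by side across it (their length along its y)
- docked_1: battery pack, a rounded white bar 112 mm long (its x), 42 mm wide (y), 32 mm thick (z), 0.22 kg (varies), with a 30 mm black cap at its contact end (-x end) that bears two brass contacts; origin at the centre of its underside. A charged pack: at the start it lies in a lane of the dock, contact end against the stop (two or three of the three such packs are present)
- docked_1_contacts (a point): centre of the contact end face of docked_1, 56 mm along -x from its origin and 16 mm up
- docked_2: battery pack, a rounded white bar 112 mm long (its x), 42 mm wide (y), 32 mm thick (z), 0.22 kg (varies), with a 30 mm black cap at its contact end (-x end) that bears two brass contacts; origin at the centre of its underside. A charged pack: at the start it lies in a lane of the dock, contact end against the stop (two or three of the three such packs are present)
- docked_2_contacts (a point): centre of the contact end face of docked_2, 56 mm along -x from its origin and 16 mm up
- docked_3: battery pack, a rounded white bar 112 mm long (its x), 42 mm wide (y), 32 mm thick (z), 0.22 kg (varies), with a 30 mm black cap at its contact end (-x end) that bears two brass contacts; origin at the centre of its underside. A charged pack: at the start it lies in a lane of the dock, contact end against the stop (two or three of the three such packs are present)
- docked_3_contacts (a point): centre of the contact end face of docked_3, 56 mm along -x from its origin and 16 mm up
- desk_1: battery pack, a rounded white bar 112 mm long (its x), 42 mm wide (y), 32 mm thick (z), 0.22 kg (varies), with a 30 mm black cap at its contact end (-x end) that bears two brass contacts; origin at the centre of its underside. An empty pack: at the start it lies flat on the desk left of the dock, crosswise, contact end roughly to the right, towards the dock (two or three of the three are present)
- desk_1_contacts (a point): centre of the contact end face of desk_1, 56 mm along -x from its origin and 16 mm up
- desk_2: battery pack, a rounded white bar 112 mm long (its x), 42 mm wide (y), 32 mm thick (z), 0.22 kg (varies), with a 30 mm black cap at its contact end (-x end) that bears two brass contacts; origin at the centre of its underside. An empty pack: at the start it lies flat on the desk left of the dock, crosswise, contact end roughly to the right, towards the dock (two or three of the three are present)
- desk_2_contacts (a point): centre of the contact end face of desk_2, 56 mm along -x from its origin and 16 mm up
- desk_3: battery pack, a rounded white bar 112 mm long (its x), 42 mm wide (y), 32 mm thick (z), 0.22 kg (varies), with a 30 mm black cap at its contact end (-x end) that bears two brass contacts; origin at the centre of its underside. An empty pack: at the start it lies flat on the desk left of the dock, crosswise, contact end roughly to the right, towards the dock (two or three of the three are present)
- desk_3_contacts (a point): centre of the contact end face of desk_3, 56 mm along -x from its origin and 16 mm up
- tumbler: clear drinking glass, 77 mm wide, 84 mm high, behind the dock; leave alone; origin at the centre of its underside
- mouse: white computer mouse, 107 by 58 by 33 mm, behind the tray; leave alone; origin at the centre of its underside
Things that resemble listed ones, but are neither listed nor needed, are in the scene too. What is shaped like the desk_2 but turquoise is not meant.

How it is judged:
By the outcome, as a careful person would: the job done as asked, in the order asked, and still so for the second after the job is handed in, with the robot touching nothing.
Of docked_1, docked_2, docked_3 only 2 to 3 are there at a start; the rules pass over those that are not, and their reading is None.
Of desk_1, desk_2, desk_3 only 2 to 3 are there at a start; the rules pass over those that are not, and their reading is None.
At some moment in a run one of desk_1, desk_2, desk_3 may be knocked a few centimetres aside while the robot is not near it.
Once in a run the grip may slacken for a moment while it holds something.
It also fails if it takes over 210 s, if anything falls off the work surface, if the arm or the gripper's body presses on something with over 40 N, if the wrist force passes 120 N, or if a joint passes its speed limit or range.

ROBOT

A 6-joint arm with a two-finger parallel gripper is mounted at the origin on the work surface; the furniture and walls round the work are solid. World frame = base frame: x ahead of the robot, y to its left, z up, the work surface at z = 0. Lengths are in m, angles in rad, forces in N, time in s.
With the tool pointing down it reaches from about 0.375 to 0.975 m from the base axis. Payload 3.8 kg.
Tool frame: the origin (TCP) lies at the very end of the fingers, on their centre line; the grasp point (between the pads) lies 19 mm behind it; z points along the fingers, y is the line along which they close (so a half turn about z gives the same grasp; the last joint's range is limited). The gripper opens to 85 mm and grips with 20 to 120 N. Pads are 22 mm wide; open, the fingers measure 114 mm over their backs; the gripper's body (76 mm by 85 mm) begins 54 mm behind the grasp point. The pads swing forward as they close: fully open they stand 13 mm farther back than shut.
Start: joints at [-1.362, 0.264, 1.604, -0, 1.274, -0.037], TCP at [0.164, -0.655, 0.231] pointing down, gripper open.
Joint ranges: [-2.63, 2.63], [-0.94, 2.18], [0.31, 2.57], [-1.31, 4.45], [0, 2.66], [-2.55, 2.55]. Speed limits (rad/s): [2.57, 2.57, 3.14, 3.14, 3.14, 3.14].

INTERFACE

Orientations are given as a rotation vector (axis times angle).
In Python, from workcell import monitor, viewer, job gives the robot as it stands. The module is installed in compiled form; this text tells all that it offers.
- The arm moves only by the tool step_arm, never from a script. Its argument "series" is one flat list of numbers, 4 for each row, row after row: the shift along the tool's x, y, z in m, then the turn about the tool's z in rad. A call has 1 to 8 rows; each row is the pose to reach, as a shift and turn from the pose commanded when the call began, along the tool's axes at that moment; what a row does not reach only later rows make up. A row lasts 1/8 s, in which the tool goes at most 62.5 mm and 10.7 degrees, less where a joint would pass 70% of its speed; a pose out of reach is approached as far as the arm can. A call with a gripper value outside its range is refused whole. "gripper" is the opening, from 0 (shut) to 1 (fully open), set as the call begins (left out, the last holds). The fingers move at their own pace and stop on an object; "newtons" is the grip in N (left out, the last holds). Time passes only in rows, so rows that repeat a pose let the fingers close. It gives the time, the measured TCP pose, the force, the opening and the grip force at its end, in the units of the state.
- monitor.read_state(): the state, without advancing time (a new reading comes with each control period).
- viewer.read_camera(name): name is "scene" or "top" or "wrist"; returns a dict with "image" (420x560x3 uint8, red, green, blue), "intrinsics" (3x3 intrinsics, pixels), "distortion" ([k1, k2, p1, p2, k3] as OpenCV has them; the pictures are not rectified), "T" (4x4, takes a point from camera to world coordinates); the wrist camera has in their place "hand_eye" (4x4, takes a point from camera to tool coordinates, whose origin is the TCP and whose axes are the flange's). Camera axes: x right, y up, looking along -z (the intrinsics and any distortion apply to the point x, -y, -z); pixel columns grow to the right and rows downward; lengths in m; the calibration is good to about 2 mm. A picture is of the moment at which its call begins: read the wrist's pose just before it. There is no depth.
- job.finish_job(): hands the job in; it is judged then, once.
Trained networks look in a picture, given as the dict that the camera call returned (one of the last four; its "shot" number tells which), for a name from the list of things; names that differ only in an ending like _2 or _b are one class to them, and where a whole thing is asked for, a point or a joint stands for the part that bears it (a point fixed in the world has none). Each returns a list of dicts, best first, with "score" (0 to 1); they miss things now and then, are a little off and sometimes report something else, mostly with a low value. They report only what shows in the picture. A call takes as long as a camera call. They do not tell look-alikes from the thing itself.
- viewer.boxes_of(picture, label): "extent" ([centre column, centre row, width, height] in pixels, round what is visible of it).
- viewer.spot_point(picture, label): "point" ([column, row] in pixels: a listed point, or the origin of a listed thing).
The state is a dict: "time": time; "q": joint angles; "joint_vel": joint speeds; "joint_torque": joint torques, N m; "tool_pos": TCP position; "tcp_rot": TCP orientation; "wrist_force": force on the tool from outside, world axes, zero at the start; "torque": the same for the moment, N m; "width": opening from 0.0 (shut) to 1.0 (fully open); "grip_force": force on a finger pad.
Only numpy, scipy, OpenCV 4.12 (cv2) and the standard library are available. Lean on these libraries where they do the work, as an engineer would, in place of code of your own. Each camera call takes 0.05 s, during which the arm holds its last target. There are 200 camera calls.

## Working session

There is one attempt and no reset: what is moved stays moved. The work goes in short steps, Python scripts to look and compute and a tool call to move; the robot and the scene stay as the last step left them, time stands still between calls to the robot, and variables do not carry over. Pictures are saved under pics/ and viewed, at most 14 in all, crops included, and the job is handed in when it is done.

Besides the shell and the picture viewer there is one more tool, called after ">>>" as name(argument=value, ...) on one line, values as JSON. step_arm: Moves the arm, as the interface text tells. Its arguments: {"type":"object","properties":{"series":{"type":"array"},"gripper":{"type":"number"},"newtons":{"type":"number"}},"required":["series"]}

```bash
mkdir -p pics
cat > h.py <<'E'
import numpy as np, cv2
from scipy.spatial.transform import Rotation as R
from workcell import monitor, viewer, job
def shot(n):
    s=monitor.read_state(); p=viewer.read_camera(n)
    if n=="wrist":
        T=np.eye(4);T[:3,:3]=R.from_rotvec(s["tcp_rot"]).as_matrix();T[:3,3]=s["tool_pos"]
        p["W"]=T@np.array(p["hand_eye"])
    else: p["W"]=np.array(p["T"])
    return p
def save(p,f,crop=None,k=1):
    im=p["image"][:,:,::-1]
    if crop: a,b,c,d=crop; im=im[b:d,a:c]
    cv2.imwrite("pics/"+f,cv2.resize(im,None,fx=k,fy=k,interpolation=cv2.INTER_CUBIC))
def ray(p,uv):
    n=cv2.undistortPoints(np.array([[uv]],float),np.array(p["intrinsics"]),np.array(p["distortion"]))[0,0]
    d=p["W"][:3,:3]@np.array([n[0],-n[1],-1]); return p["W"][:3,3],d
def at(p,uv,z):
    o,d=ray(p,uv); return (o+d*(z-o[2])/d[2])
def proj(p,X):
    c=np.linalg.inv(p["W"])@np.r_[X,1]; c=c[:3]*[1,-1,-1]
    return cv2.projectPoints(c[None],np.zeros(3),np.zeros(3),np.array(p["intrinsics"]),np.array(p["distortion"]))[0][0,0]
E
python3 - <<'E'
from h import *
np.set_printoptions(precision=3,suppress=True)
s=monitor.read_state(); print(s["tool_pos"],s["tcp_rot"],s["time"],R.from_rotvec(s["tcp_rot"]).as_matrix())
Z={"dock":0,"tray":0,"slide_cap":.037,"lane_1":.0,"docked_1":0,"docked_1_contacts":0.03,"desk_1":0,"desk_1_contacts":.016,"tray_in":.006,"tumbler":0,"mouse":0}
for n in("top","scene"):
    p=shot(n); save(p,n+"0.png"); print(n,p["W"][:3,3])
    for l,z in Z.items():
        for d in viewer.spot_point(p,l)[:7]:
            if d["score"]>.2: print(n,l,round(d["score"],2),np.round(d["point"]),at(p,d["point"],z))
E
```

```text
[ 0.164 -0.654  0.23 ] [-3.116 -0.385  0.   ] 0.0 [[ 0.97   0.243 -0.   ]
 [ 0.243 -0.97   0.002]
 [ 0.    -0.002 -1.   ]]
top [0.285 0.02  1.264]
top dock 0.95 [292. 211.] [ 0.492 -0.005  0.   ]
top tray 0.91 [374. 221.] [ 0.47  -0.228  0.   ]
top slide_cap 0.54 [285. 237.] [0.416 0.013 0.037]
top lane_1 0.74 [293. 227.] [ 0.448 -0.008  0.   ]
top lane_1 0.66 [266. 230.] [0.439 0.066 0.   ]
top lane_1 0.63 [320. 228.] [ 0.446 -0.08   0.   ]
top lane_1 0.38 [213. 200.] [0.516 0.212 0.   ]
top docked_1 0.81 [268. 208.] [0.498 0.061 0.   ]
top docked_1 0.61 [296. 204.] [ 0.51  -0.015  0.   ]
top docked_1 0.46 [268. 226.] [0.45  0.059 0.   ]
top docked_1_contacts 0.61 [268. 228.] [0.439 0.06  0.03 ]
top docked_1_contacts 0.42 [294. 202.] [ 0.509 -0.009  0.03 ]
top desk_1 0.75 [189. 241.] [0.402 0.27  0.   ]
top desk_1 0.62 [193. 199.] [0.516 0.267 0.   ]
top desk_1 0.61 [208. 283.] [0.292 0.215 0.   ]
top tray_in 0.92 [373. 219.] [ 0.474 -0.223  0.006]
top tumbler 0.74 [290. 133.] [0.711 0.008 0.   ]
top tumbler 0.54 [297. 204.] [ 0.51  -0.017  0.   ]
top tumbler 0.34 [293. 226.] [ 0.45
[... 337 characters left out ...]
0.076 0.   ]
scene docked_1 0.86 [283. 214.] [0.469 0.032 0.   ]
scene docked_1 0.62 [299. 198.] [0.472 0.101 0.   ]
scene docked_1_contacts 0.84 [275. 190.] [0.429 0.067 0.03 ]
scene desk_1 0.96 [256. 156.] [0.291 0.206 0.   ]
scene desk_1 0.78 [343. 168.] [0.51  0.266 0.   ]
scene desk_1 0.74 [306. 158.] [0.408 0.261 0.   ]
scene desk_1_contacts 0.49 [217. 295.] [ 0.488 -0.248  0.016]
scene tray_in 0.76 [218. 285.] [ 0.47  -0.219  0.006]
scene tray_in 0.71 [216. 295.] [ 0.481 -0.241  0.006]
scene tumbler 0.68 [259. 207.] [0.409 0.029 0.   ]
scene tumbler 0.63 [383. 253.] [0.71  0.023 0.   ]
scene mouse 0.95 [326. 341.] [ 0.702 -0.231 -0.   ]
scene mouse 0.69 [284. 216.] [0.474 0.027 0.   ]
```

Run:
```python
from h import *
a=cv2.imread("pics/top0.png");b=cv2.imread("pics/scene0.png")
cv2.imwrite("pics/v1.png",cv2.resize(a[100:310,140:440],None,fx=2.6,fy=2.6,interpolation=cv2.INTER_CUBIC))
cv2.imwrite("pics/v2.png",cv2.resize(b[120:380,140:440],None,fx=2.3,fy=2.3,interpolation=cv2.INTER_CUBIC))
```

```text
(no output)
```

View pics/v1.png

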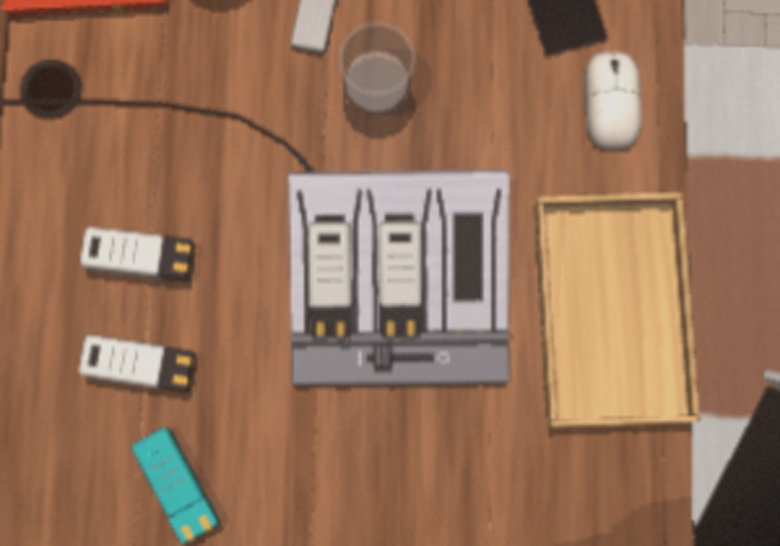

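View pics/v2.png

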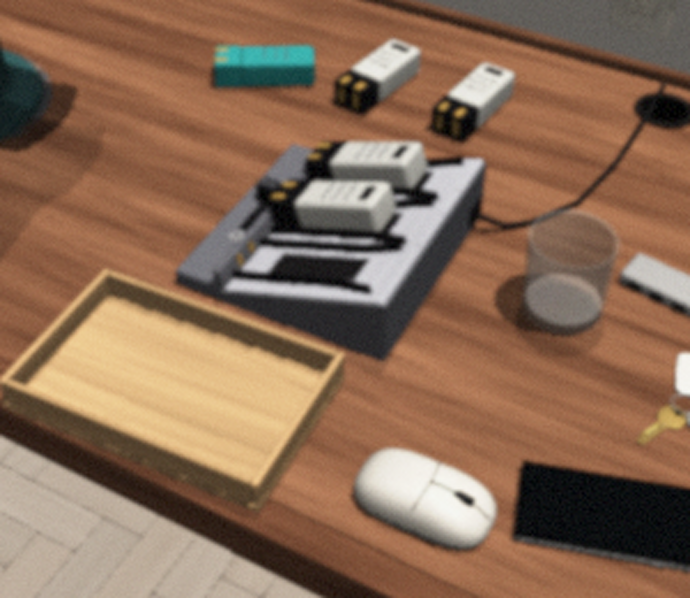

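The picture shows two white charged packs in lanes 1 and 2 (top px ≈ (268,208), (296,204)) and lane 3 empty. Two white empty packs lie on the desk at (189,241) and (193,199). The turquoise bar at (208,283) is the look-alike and gets left alone. The slide cap is at (285,237), near on. I'll move over the dock for a close look.

>>> step_arm(series=[0.05,-0.05,-0.02,0,0.08,-0.1,-0.04,0,0.11,-0.15,-0.06,0,0.14,-0.2,-0.08,0,0.17,-0.25,-0.1,0,0.2,-0.29,-0.1,0,0.2,-0.29,-0.1,0,0.2,-0.29,-0.1,0], gripper=0)

```text
time: 2.2
tool_pos: [0.2877, -0.3249, 0.3315]
tcp_rot: [3.117, 0.387, -0.0]
wrist_force: [-0.5, 0.2, 0.5]
width: 0.001
grip_force: 0.0
```

>>> step_arm(series=[0.04,-0.05,-0.01,0.1,0.07,-0.1,-0.03,0.2,0.1,-0.15,-0.05,0.245,0.13,-0.2,-0.06,0.245,0.16,-0.25,-0.07,0.245,0.19,-0.29,-0.07,0.245,0.19,-0.29,-0.07,0.245,0.19,-0.29,-0.07,0.245])

```text
time: 3.2
tool_pos: [0.4016, 0.0016, 0.4007]
tcp_rot: [3.141, -0.0, -0.003]
wrist_force: [-0.2, -0.2, -0.3]
width: -0.001
grip_force: 0.0
```

Run:
```python
from h import *
np.set_printoptions(precision=4,suppress=True)
s=monitor.read_state(); print(s["tool_pos"],s["tcp_rot"],s["time"],s["q"])
p=shot("wrist"); save(p,"w1.png"); print(p["hand_eye"],p["W"][:3,3]); np.save("w1.npy",p,allow_pickle=True)
Z={"slide_cap":.037,"lane_1":.025,"docked_1_contacts":0.033,"dock":0,"docked_1":.05}
for l,z in Z.items():
    for d in viewer.spot_point(p,l)[:4]: print(l,round(d["score"],2),np.round(d["point"]),at(p,d["point"],z))
```

```text
[0.4016 0.0016 0.4007] [ 3.1408 -0.0001 -0.0026] 3.2 [-0.0572 -0.3274  1.8749 -0.0009  1.5957  1.5137]
[[ 0.      0.9569  0.2905  0.075 ]
 [ 1.      0.     -0.0002  0.0011]
 [-0.0002  0.2905 -0.9569 -0.1412]
 [ 0.      0.      0.      1.    ]] [0.4769 0.0006 0.5418]
slide_cap 0.77 [277. 148.] [0.4132 0.012  0.037 ]
lane_1 0.81 [291. 123.] [ 0.4471 -0.0078  0.025 ]
lane_1 0.59 [337. 124.] [ 0.4461 -0.073   0.025 ]
lane_1 0.55 [238. 124.] [0.4452 0.067  0.025 ]
docked_1_contacts 0.93 [240. 128.] [0.4407 0.0633 0.033 ]
docked_1 0.8 [238.  86.] [0.4961 0.063  0.05  ]
docked_1 0.57 [290.  84.] [ 0.4991 -0.0059  0.05  ]
```

View pics/w1.png

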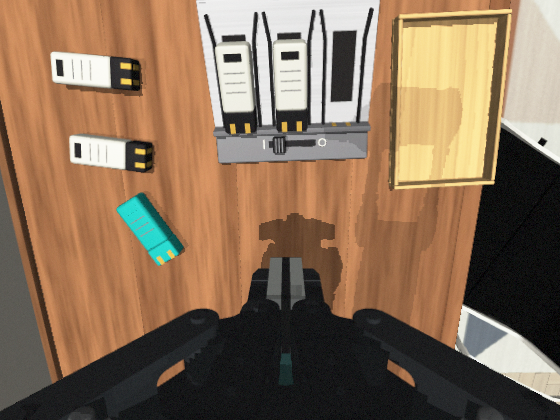

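Run:
```python
from h import *
np.set_printoptions(precision=4,suppress=True)
p=np.load("w1.npy",allow_pickle=True).item()
for n,uv,z in [("apronFL",(219,163),.018),("apronFR",(366,158),.018),("stopL",(216,129),.0365),("stopR",(370,124),.0365),
 ("l2",(291,123),.0176),("l3",(337,124),.0176),("l1",(238,124),.0176),
 ("tFL",(397,14),.032),("tFR",(510,11),.032),("tNR",(494,183),.032),("tNL",(392,188),.032)]: print(n,at(p,uv,z))
t=shot("top"); w=shot("wrist")
for q in (t,w):
  for l,z in {"desk_1":0,"desk_1_contacts":.016,"tray":0,"tray_in":.006,"docked_1":.05,"docked_1_contacts":.033}.items():
    for d in viewer.spot_point(q,l)[:4]: print(l,round(d["score"],2),np.round(d["point"]),at(q,d["point"],z))
save(w,"w2.png",(200,0,390,170),4)
```

```text
apronFL [0.3891 0.0986 0.018 ]
apronFR [ 0.3965 -0.1191  0.018 ]
stopL [0.4399 0.0968 0.0365]
stopR [ 0.4467 -0.1174  0.0365]
l2 [ 0.4468 -0.0079  0.0176]
l3 [ 0.4455 -0.0742  0.0176]
l1 [0.4455 0.0683 0.0176]
tFL [ 0.5863 -0.1446  0.032 ]
tFR [ 0.5919 -0.293   0.032 ]
tNR [ 0.3622 -0.3089  0.032 ]
tNL [ 0.3544 -0.1573  0.032 ]
desk_1 0.8 [193. 196.] [0.5245 0.2676 0.    ]
desk_1 0.7 [209. 282.] [0.293  0.2124 0.    ]
desk_1 0.58 [191. 239.] [0.4067 0.2664 0.    ]
tray 0.72 [373. 222.] [ 0.4664 -0.2238  0.    ]
tray_in 0.86 [375. 217.] [ 0.4785 -0.2279  0.006 ]
docked_1 0.38 [374. 136.] [ 0.6925 -0.2178  0.05  ]
docked_1_contacts 0.6 [374. 218.] [ 0.4741 -0.2207  0.033 ]
docked_1_contacts 0.38 [372. 222.] [ 0.4633 -0.2167  0.033 ]
desk_1 0.73 [115. 152.] [0.4032 0.2612 0.    ]
desk_1 0.72 [150. 223.] [0.2884 0.2194 0.    ]
desk_1 0.57 [102.  75.] [0.5148 0.2661 0.    ]
desk_1 0.52 [440. 105.] [ 0.4722 -0.2276  0.    ]
tray 0.63 [442. 107.] [ 0.4695 -0.2303  0.    ]
tray 0.27 [238.  86.] [0.4989 0.0697 0.    ]
tray_in 0.57 [442. 103.] [ 0.4759 -0.2273  0.006 ]
tray_in 0.21 [242. 131.] [0.4353 0.0643 0.006 ]
docked_1 0.77 [237.  84.] [0.4993 0.0641 0.05  ]
docked_1 0.68 [292.  85.] [ 0.498  -0.0077  0.05  ]
docked_1 0.35 [442. 103.] [ 0.4756 -0.2086  0.05  ]
docked_1_contacts 0.73 [241. 128.] [0.4417 0.063  0.033 ]
```

View pics/w2.png

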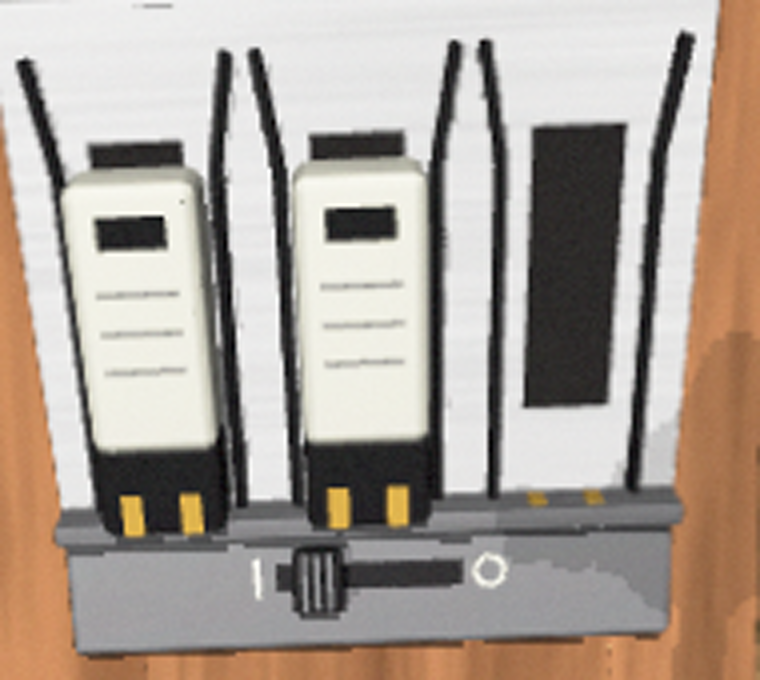

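The crop shows lanes 1 and 2 full. The slide is near "I" (on), with its cap at crop px (318,580), and "O" (off) is on the right. Next I'll push the cap right with the fingers closed.

>>> step_arm(series=[0.004,-0.015,0.06,-0.034,0.008,-0.03,0.12,-0.034,0.0115,-0.0485,0.18,-0.034,0.0115,-0.0485,0.24,-0.034,0.0115,-0.0485,0.3,-0.034,0.0115,-0.0485,0.34,-0.034,0.0115,-0.0485,0.376,-0.034,0.0115,-0.0485,0.376,-0.034])

```text
time: 5.2
tool_pos: [0.4096, 0.0511, 0.0227]
tcp_rot: [3.141, 0.055, -0.012]
wrist_force: [-0.7, -0.4, 0.2]
width: 0.002
grip_force: 0.0
```

>>> step_arm(series=[0,0.008,0,0,0,0.016,0,0,0,0.024,0,0,0,0.03,0,0,0,0.036,0,0,0,0.04,0,0,0,0.043,0,0,0,0.043,0,0])

```text
time: 6.2
tool_pos: [0.4135, 0.008, 0.0248]
tcp_rot: [3.141, 0.055, -0.003]
wrist_force: [-0.2, -0.3, -0.2]
width: -0.002
grip_force: 0.0
```

Run:
```python
from h import *
p=shot("top"); save(p,"t2.png",(230,190,350,260),6)
s=monitor.read_state(); print(s["tool_pos"],s["wrist_force"])
for d in viewer.spot_point(p,"slide_cap"): print(d["score"],at(p,d["point"],.037))
```

```text
[0.41341614 0.00812205 0.02475291] [-0.14135515 -0.13656088  1.20674167]
```

View pics/t2.png

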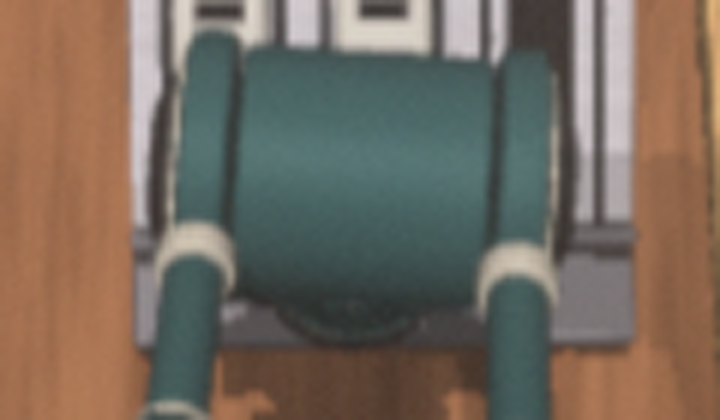

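The arm hides the slide in this view. I'll keep pushing in small steps and watch the force.

>>> step_arm(series=[0,0.003,0,0,0,0.006,0,0,0,0.008,0,0,0,0.01,0,0])

```text
time: 6.8
tool_pos: [0.4144, -0.0018, 0.0251]
tcp_rot: [-3.141, -0.054, 0.001]
wrist_force: [-1.0, 0.5, -0.2]
width: 0.002
grip_force: 0.8
```

>>> step_arm(series=[0,0.001,0,0,0,0.002,0,0,0,0.003,0,0])

```text
time: 7.18
tool_pos: [0.4148, -0.0047, 0.0253]
tcp_rot: [-3.141, -0.055, 0.0]
wrist_force: [-1.4, 1.4, -0.9]
width: 0.001
grip_force: 0.8
```

>>> step_arm(series=[0,0.001,0,0,0,0.002,0,0,0,0.003,0,0])

```text
time: 7.55
tool_pos: [0.4148, -0.006, 0.0253]
tcp_rot: [-3.138, -0.051, 0.0]
wrist_force: [-0.8, 13.4, 1.2]
width: -0.001
grip_force: 6.5
```

Run:
```python
from h import *
p=shot("wrist"); 
for d in viewer.spot_point(p,"slide_cap"): print(d["score"],d["point"],at(p,d["point"],.037))
for d in viewer.boxes_of(p,"slide_cap"): print(d)
s=monitor.read_state(); print(s["tool_pos"],s["wrist_force"])
```

```text
0.93 [336.3, 285.5] [ 0.41876795 -0.02785699  0.037     ]
{'extent': [337.7, 277.9, 46.8, 59.7], 'score': 0.9}
[ 0.41477487 -0.00594202  0.02528907] [-0.25119493 10.3002624   0.50121417]
```

The slide is off: the cap is at its end stop with 13 N of reaction, and it has moved 40 mm. Next is the lane‑1 pack.

>>> step_arm(series=[0,-0.006,0,0,0,-0.006,-0.05,0,0,-0.01,-0.1,0,0.04,-0.04,-0.115,0,0.0825,-0.069,-0.115,0,0.0825,-0.069,-0.115,0,0.0825,-0.069,-0.115,0], gripper=0.68)

```text
time: 8.57
tool_pos: [0.4945, 0.0638, 0.1399]
tcp_rot: [3.14, 0.056, -0.002]
wrist_force: [-0.2, 0.5, -0.2]
width: 0.677
grip_force: 0.0
```

Run:
```python
from h import *
p=shot("wrist"); save(p,"w3.png"); np.save("w3.npy",p,allow_pickle=True)
s=monitor.read_state(); print(s["tool_pos"],s["tcp_rot"],s["width"])
for dx in (0,.112):
  for k in (.0617,-.0083):
    for e in (-.021,.021):
      o=np.array([.4469 if k>0 else .4493,k,.0176]);x=np.array([.9994,.034,0])
      X=o+x*(dx*.951-.032*.309)+np.array([-.034,1,0])*e; X[2]=.0176+dx*.309+.032*.951
      print(dx,k,e,proj(p,X))
```

```text
[0.4940655  0.06358199 0.13974756] [ 3.14048741e+00  5.47754931e-02 -2.06918431e-03] 0.679997131470324
0 0.0617 -0.021 [312.78681683 289.5999897 ]
0 0.0617 0.021 [255.76676344 289.54750994]
0 -0.0083 -0.021 [407.38579752 289.40753953]
0 -0.0083 0.021 [350.73854534 289.54694387]
0.112 0.0617 -0.021 [322.05199285 150.58446336]
0.112 0.0617 0.021 [246.46017868 150.48057195]
0.112 -0.0083 -0.021 [447.052342   151.05065904]
0.112 -0.0083 0.021 [372.30796099 150.70013191]
```

View pics/w3.png

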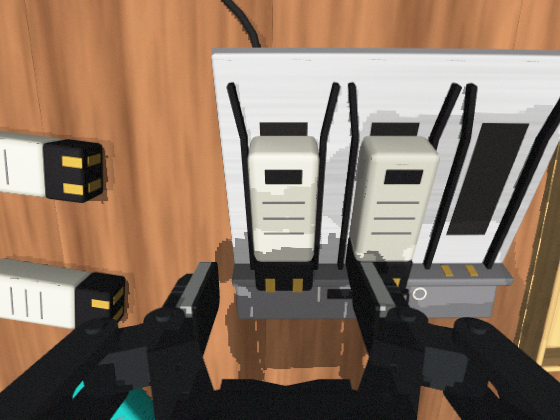

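The wrist view shows the lane‑1 pack centred between the fingers (cols 248–321, matching my prediction). Lowering and gripping.

>>> step_arm(series=[0.003,0,0.04,0,0.003,0,0.075,0,0.003,0,0.089,0,0.003,0,0.094,0,0.003,0,0.094,0])

```text
time: 9.25
tool_pos: [0.4985, 0.0641, 0.0471]
tcp_rot: [-3.141, -0.054, -0.002]
wrist_force: [0.5, -0.3, 0.4]
width: 0.684
grip_force: 0.0
```

>>> step_arm(series=[0,0,0,0,0,0,0,0,0,0,0,0,0,0,0,0,0,0,0,0,0,0,0,0], gripper=0.2, newtons=60)

```text
time: 10.0
tool_pos: [0.4996, 0.0644, 0.0481]
tcp_rot: [-3.141, -0.055, -0.005]
wrist_force: [-0.8, -0.0, 6.7]
width: 0.481
grip_force: 62.7
```

>>> step_arm(series=[0,0,-0.01,0,0,0,-0.03,0,0,0,-0.06,0,0,0,-0.09,0,0,0,-0.09,0])

```text
time: 10.62
tool_pos: [0.5002, 0.0645, 0.1391]
tcp_rot: [-3.141, -0.055, -0.01]
wrist_force: [0.2, 0.3, -1.6]
width: 0.481
grip_force: 61.8
```

>>> step_arm(series=[0.002,0.03,-0.02,-0.16,0.004,0.08,-0.02,-0.34,0.006,0.13,-0.02,-0.52,0.008,0.18,-0.02,-0.7,0.01,0.23,-0.02,-0.88,0.011,0.2886,-0.02,-1.06,0.011,0.2886,-0.02,-1.24,0.011,0.2886,-0.02,-1.42])

```text
time: 11.62
tool_pos: [0.5175, -0.2244, 0.1539]
tcp_rot: [-2.34, -2.091, 0.002]
wrist_force: [-0.2, 1.4, -2.4]
width: 0.474
grip_force: 62.0
```

>>> step_arm(series=[0,0,0.02,-0.175,0,0,0.05,-0.175,0,0,0.07,-0.175,0,0,0.07,-0.175])

```text
time: 12.12
tool_pos: [0.5158, -0.2223, 0.0823]
tcp_rot: [-2.15, -2.281, 0.004]
wrist_force: [-0.6, 0.0, -2.3]
width: 0.477
grip_force: 61.8
```

Run:
```python
from h import *
s=monitor.read_state(); print(s["tool_pos"],s["tcp_rot"],s["width"],s["q"])
p=shot("wrist"); save(p,"w4.png")
```

```text
[ 0.51584093 -0.22226531  0.08234507] [-2.14983918 -2.2805913   0.00361959] 0.4771919345457441 [-4.51202877e-01  1.95598689e-01  1.98195780e+00  3.43403476e-05
  9.71825578e-01 -5.10229786e-01]
```

View pics/w4.png

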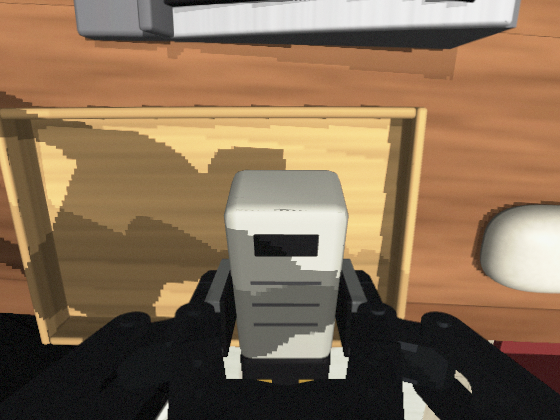

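The pack is held square over the tray with its contact end down. Lowering and releasing.

>>> step_arm(series=[0,0,0.03,0,0,0,0.045,0,0,0,0.05,0,0,0,0.054,0,0,0,0.057,0,0,0,0.06,0])

```text
time: 12.92
tool_pos: [0.5214, -0.2236, 0.03]
tcp_rot: [2.154, 2.283, 0.004]
wrist_force: [-3.3, 7.5, 15.1]
width: 0.48
grip_force: 64.2
```

>>> step_arm(series=[0,0,0,0,0,0,0,0,0,0,-0.03,0,0,0,-0.09,0,0,0,-0.11,0,0,0,-0.11,0], gripper=0.68)

```text
time: 13.68
tool_pos: [0.5209, -0.2249, 0.139]
tcp_rot: [2.151, 2.282, 0.003]
wrist_force: [-0.0, -0.0, 0.2]
width: 0.682
grip_force: 0.0
```

```bash
python3 - <<'E'
from h import *
s=monitor.read_state(); print(s["tool_pos"],s["tcp_rot"],s["width"],s["time"])
p=shot("wrist"); save(p,"w5.png")
p=shot("top"); save(p,"t5.png",(160,180,400,300),3)
for d in viewer.spot_point(p,"docked_1")[:4]: print(round(d["score"],2),d["point"],at(p,d["point"],.006))
E
python3 -c "
import cv2,numpy as np
a=cv2.imread('pics/w5.png');b=cv2.imread('pics/t5.png')
b=cv2.resize(b,(560,280));cv2.imwrite('pics/c5.png',np.vstack([a[:320],b]))"
```

```text
[ 0.52085107 -0.22489662  0.13896216] [2.15145346 2.28184762 0.00252045] 0.6815261378772173 13.675
0.68 [377.5, 202.5] [ 0.51965957 -0.23578922  0.006     ]
```

View pics/c5.png

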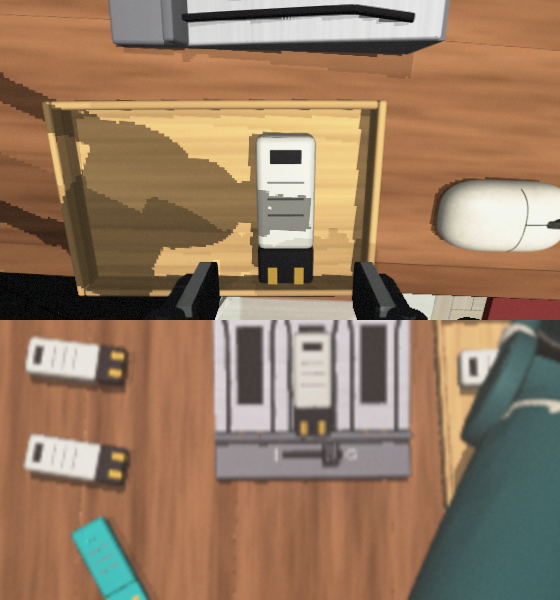

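The pack lies flat in the tray. In the top view lane 2 is still loaded and the slide is at O. Next is the lane‑2 pack.

>>> step_arm(series=[0.03,-0.001,0,0.16,0.08,-0.002,0,0.34,0.13,-0.003,0,0.52,0.18,-0.005,0,0.7,0.2198,-0.0068,0,0.88,0.2198,-0.0068,0,1.06,0.2198,-0.0068,0,1.24,0.2198,-0.0068,0,1.42])

```text
time: 14.82
tool_pos: [0.4976, -0.0044, 0.134]
tcp_rot: [-3.125, -0.321, 0.006]
wrist_force: [-0.6, 0.1, 0.6]
width: 0.682
grip_force: 0.0
```

>>> step_arm(series=[0,0,0,0.174,0,0,0,0.174,0,0,0,0.174])

```text
time: 15.2
tool_pos: [0.4984, -0.0048, 0.1351]
tcp_rot: [-3.141, -0.061, 0.003]
wrist_force: [-0.0, -0.5, 0.7]
width: 0.682
grip_force: 0.0
```

>>> step_arm(series=[0.001,0.001,0.04,0,0.001,0.001,0.075,0,0.001,0.001,0.086,0,0.001,0.001,0.09,0,0.001,0.001,0.09,0])

```text
time: 15.82
tool_pos: [0.5012, -0.0058, 0.0472]
tcp_rot: [3.141, 0.057, 0.002]
wrist_force: [-0.3, 0.1, -0.2]
width: 0.676
grip_force: 0.0
```

>>> step_arm(series=[0,0,0,0,0,0,0,0,0,0,0,0,0,0,0,0,0,0,0,0,0,0,0,0], gripper=0.2)

```text
time: 16.58
tool_pos: [0.5019, -0.0058, 0.0481]
tcp_rot: [3.141, 0.056, 0.005]
wrist_force: [-0.3, -1.3, 6.3]
width: 0.478
grip_force: 62.5
```

>>> step_arm(series=[0,0,-0.01,0,0,0,-0.03,0,0,0,-0.06,0,0,0,-0.09,0,0,0,-0.09,0])

```text
time: 17.2
tool_pos: [0.5024, -0.0059, 0.1391]
tcp_rot: [3.141, 0.056, 0.009]
wrist_force: [0.8, 0.4, -2.0]
width: 0.48
grip_force: 61.7
```

>>> step_arm(series=[-0.005,0.03,-0.02,-0.16,-0.02,0.08,-0.02,-0.34,-0.04,0.13,-0.02,-0.52,-0.06,0.18,-0.02,-0.7,-0.0795,0.2104,-0.02,-0.88,-0.0795,0.2104,-0.02,-1.06,-0.0795,0.2104,-0.02,-1.24,-0.0795,0.2104,-0.02,-1.42])

```text
time: 18.2
tool_pos: [0.4269, -0.2184, 0.1542]
tcp_rot: [-2.337, -2.094, 0.001]
wrist_force: [-0.4, 0.4, -2.1]
width: 0.474
grip_force: 67.4
```

>>> step_arm(series=[0,0,0.02,-0.175,0,0,0.05,-0.175,0,0,0.07,-0.175,0,0,0.07,-0.175])

```text
time: 18.7
tool_pos: [0.4254, -0.2172, 0.0828]
tcp_rot: [-2.149, -2.282, 0.003]
wrist_force: [0.9, 0.4, -1.9]
width: 0.479
grip_force: 67.2
```

>>> step_arm(series=[0,0,0.03,0,0,0,0.045,0,0,0,0.05,0,0,0,0.054,0,0,0,0.057,0,0,0,0.06,0])

```text
time: 19.45
tool_pos: [0.4306, -0.2189, 0.0295]
tcp_rot: [2.153, 2.284, 0.004]
wrist_force: [-1.6, 7.7, 15.0]
width: 0.478
grip_force: 69.5
```

>>> step_arm(series=[0,0,0,0,0,0,0,0,0,0,-0.03,0,0,0,-0.09,0,0,0,-0.15,0,0,0,-0.18,0,0,0,-0.18,0], gripper=0.68)

```text
time: 20.32
tool_pos: [0.4305, -0.2203, 0.21]
tcp_rot: [2.149, 2.282, 0.003]
wrist_force: [-0.3, -0.5, -0.4]
width: 0.681
grip_force: 0.0
```

Run:
```python
from h import *
s=monitor.read_state(); print(s["tool_pos"],s["tcp_rot"],s["width"],s["time"])
p=shot("wrist"); q=shot("top")
np.save("t6.npy",q,allow_pickle=True)
for l,z in {"desk_1":0,"desk_1_contacts":.016}.items():
    for d in viewer.spot_point(q,l)[:5]: print(l,round(d["score"],2),np.round(d["point"]),at(q,d["point"],z))
for d in viewer.boxes_of(q,"desk_1")[:5]: print(d)
a=p["image"][:320,:,::-1]; b=cv2.resize(q["image"][170:290,160:310,::-1],(560,448),interpolation=cv2.INTER_CUBIC)
cv2.imwrite("pics/c6.png",cv2.resize(np.vstack([a,b]),None,fx=.78,fy=.78))
```

```text
[ 0.43049912 -0.22026055  0.2100105 ] [2.14885812 2.28152873 0.0025644 ] 0.6814696190160525 20.325
desk_1 0.94 [190. 242.] [0.39964467 0.26925253 0.        ]
desk_1 0.77 [208. 282.] [0.29445915 0.21516264 0.        ]
desk_1 0.73 [193. 197.] [0.52276743 0.26836144 0.        ]
desk_1 0.69 [213. 201.] [0.51228602 0.21293444 0.        ]
desk_1_contacts 0.28 [190. 242.] [0.39850061 0.26451439 0.016     ]
desk_1_contacts 0.27 [292. 228.] [ 0.44390713 -0.00630316  0.016     ]
desk_1_contacts 0.26 [374. 223.] [ 0.46231682 -0.2231253   0.016     ]
{'extent': [209.7, 286.2, 38.6, 44.7], 'score': 0.9}
{'extent': [189.6, 238.9, 44.3, 19.1], 'score': 0.88}
{'extent': [188.7, 197.4, 42.6, 26.7], 'score': 0.85}
{'extent': [370.5, 202.2, 31.6, 14.3], 'score': 0.38}
```

View pics/c6.png

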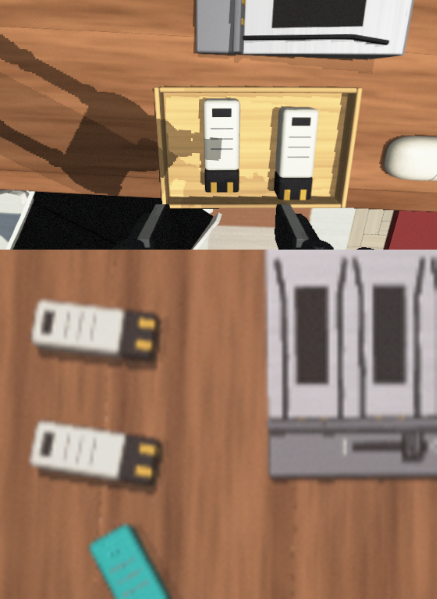

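Both charged packs lie flat in the tray, well apart. Of the candidates left of the dock, the two white bars with black contact ends at top px (190,242) and (193,197) are the empty packs. The turquoise bar at (208,282) is the excluded look-alike. I'll approach the near one with a close look.

>>> step_arm(series=[0.04,0,0,0,0.1,0,0,0,0.16,0,0,0,0.22,0,0,0,0.28,0,0,0,0.34,0,0,0,0.4,0,0,0,0.44,0,0,0])

```text
time: 21.58
tool_pos: [0.4006, 0.2224, 0.2047]
tcp_rot: [-2.151, -2.288, 0.004]
wrist_force: [0.1, 0.1, 0.4]
width: 0.676
grip_force: 0.0
```

>>> step_arm(series=[0.035,0,0,0.1,0.035,0,0,0.18,0.035,0,0,0.18,0.035,0,0,0.18])

```text
time: 22.08
tool_pos: [0.3994, 0.2547, 0.2053]
tcp_rot: [-2.349, -2.085, 0.003]
wrist_force: [-0.9, 0.2, -0.7]
width: 0.681
grip_force: 0.0
```

Run:
```python
from h import *
s=monitor.read_state(); print(s["tool_pos"],s["tcp_rot"],s["width"],s["time"],s["q"])
p=shot("wrist"); np.save("w7.npy",p,allow_pickle=True); save(p,"w7.png")
for l,z in {"desk_1":0,"desk_1_contacts":.016}.items():
    for d in viewer.spot_point(p,l)[:5]: print(l,round(d["score"],2),np.round(d["point"]),at(p,d["point"],z))
```

```text
[0.39944381 0.25474636 0.20528595] [-2.34945799 -2.08511521  0.00282934] 0.6806601716638907 22.075 [ 5.15190233e-01 -1.03379301e-01  2.04802626e+00 -8.05499463e-05
  1.19877177e+00  6.34297716e-01]
desk_1 0.94 [290. 172.] [0.40534749 0.26052636 0.        ]
desk_1 0.76 [181. 227.] [0.28673939 0.21603068 0.        ]
desk_1 0.74 [404. 156.] [0.51831708 0.26321043 0.        ]
```

View pics/w7.png

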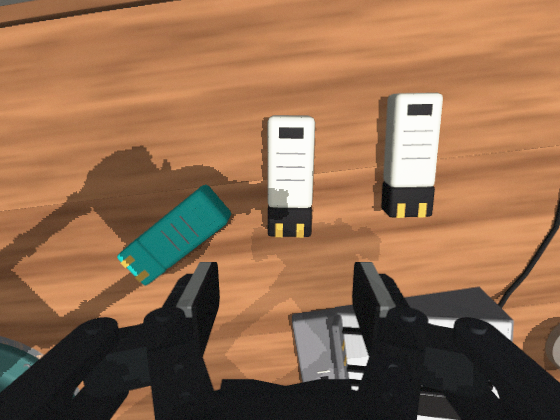

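Run:
```python
from h import *
p=np.load("w7.npy",allow_pickle=True).item()
def pack(f,n):
    F=at(p,f,.032);N=at(p,n,.032);d=F-N;print(F,N,np.linalg.norm(d),"yaw",np.arctan2(d[1],d[0]),"mid",(F+N)/2)
pack((290.5,118),(290,224)); pack((418,95),(407.5,204))
print("tool yaw",2*np.arctan2(2.08511521,2.34945799))
```

```text
[0.41171102 0.31317729 0.032     ] [0.40019151 0.21748741 0.032     ] 0.09638077182100846 yaw 1.4509890283794946 mid [0.40595126 0.26533235 0.032     ]
[0.52117337 0.31948306 0.032     ] [0.51017419 0.22401063 0.032     ] 0.09610393361637329 yaw 1.4560941270477632 mid [0.51567378 0.27174684 0.032     ]
tool yaw 1.4517181932441712
```

The near white pack is confirmed: nearly aligned with the tool, contacts at px (290,230), centre about (0.405, 0.260). The turquoise bar is to its left, clear of the fingers.

>>> step_arm(series=[0.006,0.005,0.04,0,0.006,0.005,0.1,0,0.006,0.005,0.15,0,0.006,0.005,0.175,0,0.006,0.005,0.188,0,0.006,0.005,0.188,0,0.006,0.005,0.188,0], gripper=0.8)

```text
time: 23.1
tool_pos: [0.4069, 0.2613, 0.0197]
tcp_rot: [2.35, 2.084, 0.004]
wrist_force: [0.8, 0.7, 0.2]
width: 0.8
grip_force: 0.0
```

>>> step_arm(series=[0,0,0,0,0,0,0,0,0,0,0,0,0,0,0,0,0,0,0,0,0,0,0,0], gripper=0.2)

```text
time: 23.85
tool_pos: [0.4067, 0.2614, 0.0198]
tcp_rot: [2.35, 2.084, 0.004]
wrist_force: [-2.0, -0.9, 6.3]
width: 0.47
grip_force: 61.5
```

>>> step_arm(series=[0,0,-0.01,0,0,0,-0.03,0,0,0,-0.08,0,0,0,-0.13,0,0,0,-0.16,0,0,0,-0.16,0])

```text
time: 24.6
tool_pos: [0.4074, 0.2617, 0.1815]
tcp_rot: [2.35, 2.083, 0.01]
wrist_force: [0.5, -0.8, -1.7]
width: 0.474
grip_force: 61.4
```

>>> step_arm(series=[-0.02,0.015,0,0.16,-0.05,0.035,0,0.34,-0.09,0.06,0,0.52,-0.13,0.09,0,0.7,-0.16,0.11,0,0.88,-0.184,0.13,0,1.06,-0.184,0.13,0,1.24,-0.184,0.13,0,1.417])

```text
time: 25.6
tool_pos: [0.511, 0.0616, 0.1754]
tcp_rot: [3.141, 0.042, -0.007]
wrist_force: [0.1, -0.1, -1.6]
width: 0.47
grip_force: 61.4
```

>>> step_arm(series=[0,0,0,0,0,0,0,0,0,0,0,0])

```text
time: 25.98
tool_pos: [0.5122, 0.0625, 0.1777]
tcp_rot: [3.141, 0.056, -0.001]
wrist_force: [0.4, -0.7, -2.5]
width: 0.472
grip_force: 61.4
```

Run:
```python
from h import *
np.set_printoptions(precision=4,suppress=True)
s=monitor.read_state(); print(s["tool_pos"],s["tcp_rot"],s["width"],s["time"])
p=shot("wrist"); np.save("w8.npy",p,allow_pickle=True)
im=p["image"][:,:,::-1].copy()
for k in (.07,0,-.07):
  for e in (-.023,.023):
    for dx in (.03,.112):
      x=np.array([.9994,.034,0]);y=np.array([-.034,.9994,0])
      X=np.array([.4493,-.0083,.0176])+y*(k+e)+x*(dx*.951-.008*.309); X[2]=.0176+dx*.309+.008*.951
      c=proj(p,X); cv2.circle(im,tuple(int(v) for v in np.round(c)),2,(0,0,255),-1)
cv2.imwrite("pics/w8.png",cv2.resize(im,None,fx=1.4,fy=1.4))
```

```text
[0.5122 0.0625 0.1777] [ 3.141   0.0561 -0.0013] 0.4721568919309317 25.975
```

View pics/w8.png

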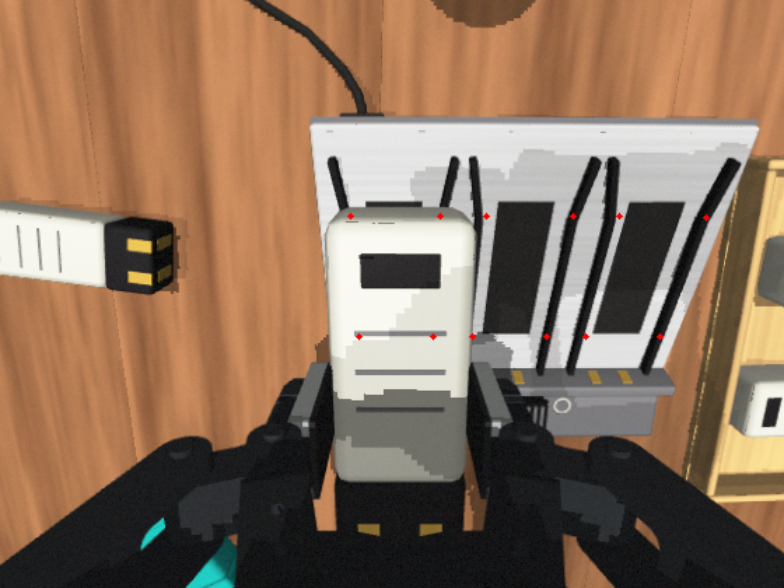

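Run:
```python
from h import *
p=np.load("w8.npy",allow_pickle=True).item(); H=np.array(p["hand_eye"]); q=dict(p); q["W"]=H
for x in (-.02,.04,.056):
  for z in (-.014,-.012): print(x,z,[np.round(proj(q,np.array([x,y,z]))*1.4,1) for y in (-.021,.021)])
# darkest rail detection: print rows
g=cv2.cvtColor(p["image"],cv2.COLOR_RGB2GRAY)
for r in (160,170,180,225,235):
  row=g[r,300:520]; m=(row<70).astype(int); e=np.flatnonzero(np.diff(m)); print(r,e+301)
```

```text
-0.02 -0.014 [array([326. , 472.2]), array([465.4, 472.2])]
-0.02 -0.012 [array([326.9, 468.1]), array([464.6, 468.1])]
0.04 -0.014 [array([316. , 280.1]), array([474.4, 280.1])]
0.04 -0.012 [array([317.2, 278.1]), array([473.3, 278.1])]
0.056 -0.014 [array([313. , 219.8]), array([477.1, 219.8])]
0.056 -0.012 [array([314.3, 218.7]), array([475.9, 218.7])]
160 [339 344 354 393 404 412 431 439 445 484 495 505]
170 [341 344 353 391 402 410 428 436 443 480 491 501 518 519]
180 [340 342 352 389 400 407 426 433 440 477 487 497]
225 [347 380 390 397 414 421 427 461 471 480]
235 [345 378 388 395 411 418 425 457 467 476]
```

Run:
```python
from h import *
np.set_printoptions(precision=4,suppress=True)
O=np.array([.4493,-.0083,.0176]);x=np.array([.9994,.034,0]);y=np.array([-.034,.9994,0])
n=np.cross(x*.951+np.array([0,0,.309]),y)
def bed(p,uv):
    o,d=ray(p,uv); X=o+d*((O-o)@n)/(d@n); return np.array([(X-O)@x,(X-O)@y])
p=np.load("w8.npy",allow_pickle=True).item()
for uv in [(373.5,160),(464.5,160),(372,170),(461.5,170),(363.5,225),(444,225)]: print("w8",uv,bed(p,uv))
p=np.load("w3.npy",allow_pickle=True).item()
g=cv2.cvtColor(p["image"],cv2.COLOR_RGB2GRAY)
for r in (110,128,200,240):
  m=(g[r,220:560]<70).astype(int); print(r,np.flatnonzero(np.diff(m))+221)
for uv in [(284,128),(394.5,128)]: print("w3",bed(p,uv))
p=np.load("w1.npy",allow_pickle=True).item(); g=cv2.cvtColor(p["image"],cv2.COLOR_RGB2GRAY)
for r in (38,60,90):
  m=(g[r,200:390]<70).astype(int); print(r,np.flatnonzero(np.diff(m))+201)
```

```text
w8 (373.5, 160) [0.0979 0.0004]
w8 (464.5, 160) [ 0.0982 -0.0696]
w8 (372, 170) [0.0897 0.0003]
w8 (461.5, 170) [ 0.09   -0.0698]
w8 (363.5, 225) [0.0386 0.0001]
w8 (444, 225) [ 0.0387 -0.0699]
110 [233 241 326 334 350 357 441 451 464 474 552]
128 [238 245 260 307 322 329 351 358 371 418 433 444 462 472 481 527 542 556]
200 [245 250 317 322 344 351 441 451 458 498 510 522]
240 [248 253 315 320 340 346 348 351 430 439 493 503]
w3 [0.1067 0.0703]
w3 [0.107  0.0005]
38 [211 214 223 245 253 256 267 270 278 300 308 311 324 326 333 356 363 366]
60 [215 216 225 241 254 257 269 272 308 310 323 326 333 354 361 365]
90 [219 220 256 259 271 273 308 310 322 325 331 352 359 362]
```

The model's lanes match the pads seen in the picture to under 0.5 mm. The held pack shows about 1.6 mm of camera offset, so I'm correcting left by that much and lowering onto lane 1.

>>> step_arm(series=[0.002,-0.003,0.04,0,0.002,-0.003,0.08,0,0.002,-0.003,0.093,0,0.002,-0.003,0.093,0])

```text
time: 26.52
tool_pos: [0.5139, 0.0655, 0.0847]
tcp_rot: [3.141, 0.054, -0.003]
wrist_force: [0.3, -1.0, -1.2]
width: 0.473
grip_force: 61.3
```

>>> step_arm(series=[0,0,0.004,0,0,0,0.008,0,0,0,0.012,0,0,0,0.015,0,0,0,0.018,0,0,0,0.021,0])

```text
time: 27.28
tool_pos: [0.5112, 0.0654, 0.065]
tcp_rot: [3.141, 0.053, -0.011]
wrist_force: [-14.1, -1.5, 11.5]
width: 0.471
grip_force: 65.7
```

Run:
```python
from h import *
np.set_printoptions(precision=4,suppress=True)
s=monitor.read_state(); print(s["tool_pos"],s["wrist_force"],s["torque"],s["width"])
p=shot("wrist"); q=shot("scene")
a=p["image"][100:,80:480,::-1]; b=cv2.resize(q["image"][160:260,220:345,::-1],(400,320),interpolation=cv2.INTER_CUBIC)
cv2.imwrite("pics/c9.png",np.hstack([a,b]))
```

```text
[0.5112 0.0654 0.065 ] [-14.1026  -1.4884  11.5494] [-0.0678  1.6594 -0.0613] 0.47099172283301505
```

View pics/c9.png

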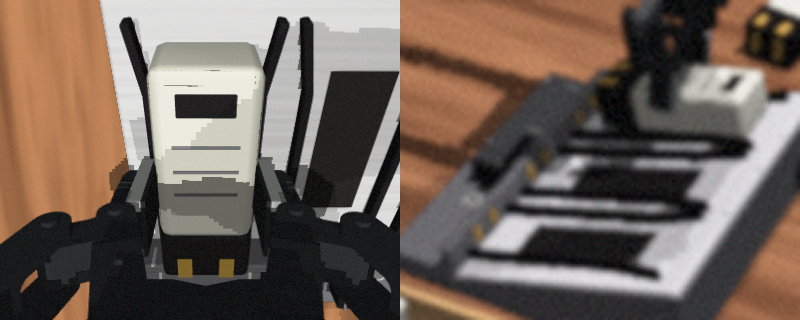

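The pack sits between the lane‑1 rails and has pitched onto the bed. Now I'll slide it down the slope toward the stop.

>>> step_arm(series=[-0.003,0,0.002,0,-0.006,0,0.004,0,-0.008,0,0.005,0,-0.01,0,0.0055,0])

```text
time: 27.88
tool_pos: [0.5087, 0.0654, 0.062]
tcp_rot: [-3.141, -0.053, -0.014]
wrist_force: [1.6, 0.8, 3.8]
width: 0.475
grip_force: 65.2
```

>>> step_arm(series=[-0.002,0,0.0007,0,-0.004,0,0.0013,0,-0.006,0,0.002,0])

```text
time: 28.25
tool_pos: [0.5027, 0.0652, 0.0599]
tcp_rot: [-3.141, -0.053, -0.014]
wrist_force: [2.4, 0.8, 5.9]
width: 0.47
grip_force: 65.2
```

>>> step_arm(series=[-0.002,0,0.0007,0,-0.004,0,0.0013,0,-0.006,0,0.002,0])

```text
time: 28.62
tool_pos: [0.4968, 0.065, 0.058]
tcp_rot: [-3.141, -0.053, -0.014]
wrist_force: [2.1, 0.3, 7.0]
width: 0.473
grip_force: 65.3
```

>>> step_arm(series=[-0.001,0,0.0003,0,-0.002,0,0.0006,0,-0.003,0,0.001,0,-0.004,0,0.0013,0])

```text
time: 29.12
tool_pos: [0.4929, 0.0649, 0.0567]
tcp_rot: [-3.141, -0.053, -0.014]
wrist_force: [0.8, 0.2, 6.5]
width: 0.474
grip_force: 65.3
```

>>> step_arm(series=[-0.001,0,0.0003,0,-0.002,0,0.0006,0,-0.003,0,0.001,0,-0.004,0,0.0013,0])

```text
time: 29.62
tool_pos: [0.489, 0.0648, 0.0554]
tcp_rot: [-3.141, -0.053, -0.015]
wrist_force: [1.2, 0.3, 5.4]
width: 0.473
grip_force: 65.3
```

Run:
```python
from h import *
p=shot("wrist"); q=shot("scene")
a=p["image"][100:,80:480,::-1]; b=cv2.resize(q["image"][160:260,220:345,::-1],(400,320),interpolation=cv2.INTER_CUBIC)
cv2.imwrite("pics/c10.png",np.hstack([a,b]))
print(monitor.read_state()["wrist_force"])
```

```text
[1.772529   0.43360203 6.5364804 ]
```

View pics/c10.png

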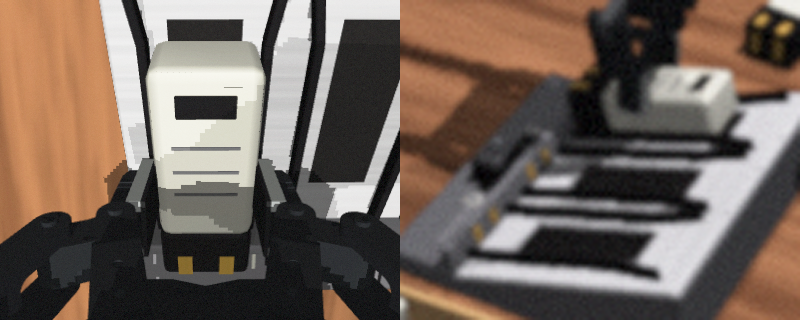

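It is nearly home: the pad shows behind the pack as it did with the original docked packs. Continuing to contact.

>>> step_arm(series=[-0.001,0,0.0003,0,-0.002,0,0.0006,0,-0.003,0,0.001,0])

```text
time: 30.1
tool_pos: [0.4881, 0.0647, 0.0552]
tcp_rot: [-3.14, -0.053, -0.021]
wrist_force: [8.2, -0.1, 5.1]
width: 0.475
grip_force: 65.2
```

>>> step_arm(series=[-0.001,0,0.0003,0,-0.002,0,0.0006,0,-0.003,0,0.001,0])

```text
time: 30.48
tool_pos: [0.488, 0.0647, 0.0552]
tcp_rot: [-3.14, -0.053, -0.031]
wrist_force: [12.9, -0.1, 4.0]
width: 0.469
grip_force: 64.9
```

It is against the stop: the force rose to 13 N while the tool stood still at x=0.488. I'll release it, then give the back end a nudge with the fingers closed.

>>> step_arm(series=[0,0,0,0,0,0,0,0,0.003,0,-0.03,0,0.005,0,-0.075,0,0.05,0,-0.075,0,0.09,0,-0.075,0,0.09,0,-0.075,0], gripper=0.68)

```text
time: 31.35
tool_pos: [0.5701, 0.0673, 0.1248]
tcp_rot: [3.141, 0.053, -0.0]
wrist_force: [-1.3, -0.1, 0.6]
width: 0.676
grip_force: 0.0
```

>>> step_arm(series=[0,0,0,0,0,0,0.02,0,0,0,0.04,0,0,0,0.053,0,0,0,0.053,0], gripper=0)

```text
time: 31.98
tool_pos: [0.5665, 0.0671, 0.0699]
tcp_rot: [3.141, 0.053, -0.007]
wrist_force: [-0.0, 0.2, -0.6]
width: -0.001
grip_force: 0.0
```

>>> step_arm(series=[-0.004,0,0,0,-0.007,0,0,0,-0.01,0,0,0])

```text
time: 32.35
tool_pos: [0.5587, 0.067, 0.0729]
tcp_rot: [-3.141, -0.053, -0.002]
wrist_force: [-0.6, 0.8, 0.1]
width: 0.004
grip_force: 0.0
```

Run:
```python
from h import *
p=shot("wrist"); q=shot("scene")
a=p["image"][100:,80:480,::-1]; b=cv2.resize(q["image"][160:260,220:345,::-1],(400,320),interpolation=cv2.INTER_CUBIC)
cv2.imwrite("pics/c11.png",np.hstack([a,b]))
print(monitor.read_state()["wrist_force"])
```

```text
[ 0.0835415   0.05105767 -0.22261996]
```

View pics/c11.png

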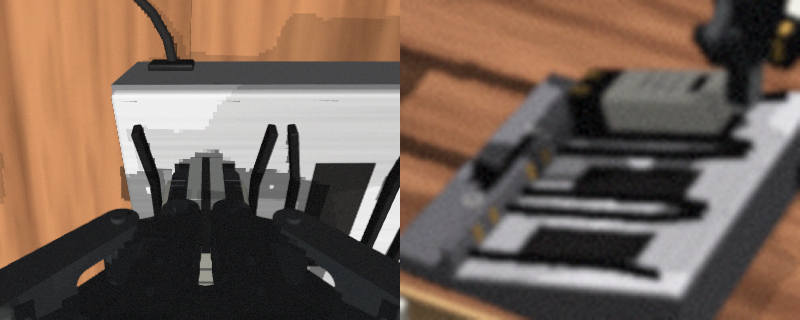

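The pack lies flat in lane 1 with the fingers just behind its back end. That was my last allowed picture, so I'll work by numbers from here. Nudging to contact.

>>> step_arm(series=[-0.002,0,0,0,-0.003,0,0,0,-0.004,0,0,0])

```text
time: 32.83
tool_pos: [0.5544, 0.0668, 0.0722]
tcp_rot: [3.141, 0.053, -0.0]
wrist_force: [0.3, -0.2, -0.1]
width: 0.002
grip_force: 0.0
```

>>> step_arm(series=[-0.001,0,0,0,-0.002,0,0,0,-0.003,0,0,0])

```text
time: 33.2
tool_pos: [0.5524, 0.0668, 0.0725]
tcp_rot: [-3.141, -0.053, -0.003]
wrist_force: [3.1, 0.5, 0.5]
width: -0.005
grip_force: 1.3
```

>>> step_arm(series=[-0.001,0,0,0,-0.002,0,0,0])

```text
time: 33.45
tool_pos: [0.5519, 0.0668, 0.0735]
tcp_rot: [-3.141, -0.053, -0.008]
wrist_force: [6.2, 1.0, 1.3]
width: 0.001
grip_force: 3.2
```

>>> step_arm(series=[-0.001,0,0,0,-0.002,0,0,0])

```text
time: 33.7
tool_pos: [0.5514, 0.0668, 0.0743]
tcp_rot: [-3.141, -0.053, -0.013]
wrist_force: [8.6, 0.6, 2.3]
width: 0.004
grip_force: 4.3
```

It is home: the force rises and the tool doesn't move. Next is the second desk pack.

>>> step_arm(series=[0.01,0,0,0,0.015,0,-0.05,0,0.01,-0.02,-0.1,-0.17,0,-0.06,-0.13,-0.34,-0.01,-0.1,-0.13,-0.51,-0.02,-0.14,-0.13,-0.68,-0.028,-0.189,-0.13,-0.85,-0.028,-0.189,-0.13,-1.02], gripper=0.8)

```text
time: 34.7
tool_pos: [0.5111, 0.2571, 0.2012]
tcp_rot: [-2.707, -1.592, 0.005]
wrist_force: [-0.4, -0.5, -1.2]
width: 0.799
grip_force: 0.0
```

>>> step_arm(series=[0,0,0,-0.17,0,0,0,-0.34,0,0,0,-0.4,0,0,0,-0.4,0,0,0,-0.4])

```text
time: 35.33
tool_pos: [0.5126, 0.2543, 0.2016]
tcp_rot: [-2.348, -2.086, 0.003]
wrist_force: [-0.9, -0.4, -0.1]
width: 0.803
grip_force: 0.0
```

Run:
```python
from h import *
s=monitor.read_state(); T=s["tcp_rot"]; print(s["tool_pos"],"yaw",2*np.arctan2(T[1],T[0]),s["time"])
p=shot("wrist"); np.save("w12.npy",p,allow_pickle=True); save(p,"w12.png")
for d in viewer.spot_point(p,"desk_1")[:5]: print(round(d["score"],2),np.round(d["point"]),at(p,d["point"],0))
for d in viewer.boxes_of(p,"desk_1")[:5]: print(d)
im=p["image"].astype(int); m=((im.min(2)>170)&(im.max(2)-im.min(2)<40)).astype(np.uint8)
n,l,st,c=cv2.connectedComponentsWithStats(m)
for i in range(1,n):
    if st[i,4]>400:
        pts=np.argwhere(l==i)[:,::-1].astype(np.float32); r=cv2.minAreaRect(pts); print(st[i],r)
```

```text
[0.51259987 0.25427434 0.20156083] yaw -4.830451466914265 35.325
0.96 [292. 364.] [4.94812049e-01 3.48905627e-02 5.55111512e-17]
0.7 [ 74. 240.] [ 2.85700277e-01  2.16415935e-01 -5.55111512e-17]
0.62 [289. 169.] [0.51792647 0.26337336 0.        ]
{'extent': [288.1, 171.2, 53.9, 126.5], 'score': 0.92}
{'extent': [62.3, 246.2, 113.8, 101.6], 'score': 0.88}
{'extent': [288.2, 367.1, 112.5, 39.1], 'score': 0.61}
[ 266  109   47   92 3635] ((288.9999694824219, 154.5), (90.99998474121094, 45.99999237060547), 90.0)
[ 520  284   40   31 1103] ((539.5, 299.0), (30.0, 39.0), 90.0)
[ 236  328  147   65 2489] ((310.2605285644531, 339.1823425292969), (144.70571899414062, 56.04224395751953), 24.102235794067383)
[255 366  84  20 908] ((296.05938720703125, 377.90594482421875), (83.28461456298828, 16.51761817932129), 5.710592269897461)
```

>>> step_arm(series=[0.009,0.003,0.04,0,0.009,0.003,0.1,0,0.009,0.003,0.15,0,0.009,0.003,0.172,0,0.009,0.003,0.184,0,0.009,0.003,0.184,0,0.009,0.003,0.184,0])

```text
time: 36.35
tool_pos: [0.5184, 0.2637, 0.0197]
tcp_rot: [2.347, 2.087, 0.004]
wrist_force: [-0.1, 0.1, -0.2]
width: 0.8
grip_force: 0.0
```

>>> step_arm(series=[0,0,0,0,0,0,0,0,0,0,0,0,0,0,0,0,0,0,0,0,0,0,0,0], gripper=0.2)

```text
time: 37.1
tool_pos: [0.5183, 0.2637, 0.0199]
tcp_rot: [2.347, 2.087, 0.004]
wrist_force: [-1.0, -0.1, 6.3]
width: 0.473
grip_force: 61.5
```

>>> step_arm(series=[0,0,-0.01,0,0,0,-0.03,0,0,0,-0.08,0,0,0,-0.13,0,0,0,-0.16,0,0,0,-0.16,0])

```text
time: 37.85
tool_pos: [0.5195, 0.2642, 0.1827]
tcp_rot: [2.346, 2.086, 0.012]
wrist_force: [-0.2, 0.2, -1.6]
width: 0.47
grip_force: 61.4
```

>>> step_arm(series=[-0.03,0.004,0,0.16,-0.08,0.01,0,0.34,-0.13,0.016,0,0.52,-0.19,0.022,0,0.7,-0.25,0.03,0,0.88,-0.3,0.036,0,1.06,-0.336,0.0396,0,1.24,-0.336,0.0396,0,1.4185])

```text
time: 38.85
tool_pos: [0.5155, -0.0776, 0.176]
tcp_rot: [-3.141, -0.04, 0.006]
wrist_force: [-0.8, 0.2, -2.4]
width: 0.472
grip_force: 61.5
```

>>> step_arm(series=[0,0,0,0,0,0,0,0,0,0,0,0])

```text
time: 39.22
tool_pos: [0.517, -0.0746, 0.1777]
tcp_rot: [-3.141, -0.06, 0.001]
wrist_force: [-0.4, 0.8, -2.3]
width: 0.471
grip_force: 61.5
```

Run:
```python
from h import *
np.set_printoptions(precision=4,suppress=True)
s=monitor.read_state(); T=s["tcp_rot"]; print(s["tool_pos"],"yaw",2*np.arctan2(T[1],T[0]),s["width"])
p=shot("wrist"); np.save("w13.npy",p,allow_pickle=True); g=p["image"].astype(int)
for r in (160,200,230,250,300):
  m=(g[r].min(1)>110)&(g[r].max(1)-g[r].min(1)<40); e=np.flatnonzero(np.diff(m.astype(int))); print(r,e[(e>150)&(e<420)])
for r in (100,115,130):
  m=(g[r].max(1)<70); e=np.flatnonzero(np.diff(m.astype(int))); print("dark",r,e)
```

```text
[ 0.517  -0.0746  0.1777] yaw -6.245214755526483 0.4714714393136975
160 [154 163 173 212 221 228 337]
200 [163 171 181 217 226 231 335 404 416]
230 [154 170 179 187 221 229 233 335]
250 [161 175 182 231 234 334]
300 [189 385 396 406]
dark 100 []
dark 115 [ 38  47 123 132 136 145 224 231 237 244 325 331]
dark 130 [ 45  56 124 133 142 151 223 229 241 248 321 328 373 374]
```

Run:
```python
from h import *
np.set_printoptions(precision=4,suppress=True)
O=np.array([.4493,-.0083,.0176]);x=np.array([.9994,.034,0]);y=np.array([-.034,.9994,0])
n=np.cross(x*.951+np.array([0,0,.309]),y)
def bed(p,uv,h=.008):
    o,d=ray(p,uv); Q=O+np.array([-.309*.9994,-.309*.034,.951])*h; X=o+d*((Q-o)@n)/(d@n); return X,(X-O)@y
def hand(p,uv):
    q=dict(p); q["W"]=np.array(p["hand_eye"]); return at(q,uv,-.012)[1]
for f in ("w8","w13"):
    p=np.load(f+".npy",allow_pickle=True).item(); g=p["image"].astype(int)
    print(f,p["intrinsics"][0][2])
    for r in (180,200,230,260):
        v=g[r,:,0]; gr=np.gradient(cv2.GaussianBlur(g[r].astype(np.float32).mean(1)[None],(5,1),0)[0])
        a=225+np.argmax(np.abs(gr[225:245])); b=325+np.argmax(np.abs(gr[325:350])); print(r,a,b,hand(p,(a,r)),hand(p,(b,r)))
p=np.load("w13.npy",allow_pickle=True).item()
for r,a,b in((115,244.5,325.5),(130,248.5,321.5)):
    A,ya=bed(p,(a,r));B,yb=bed(p,(b,r)); print(A,ya,yb,(ya+yb)/2)
for r,a,b in((115,145.5,224.5),(130,151.5,223.5)):
    A,ya=bed(p,(a,r));B,yb=bed(p,(b,r)); print(A,ya,yb,(ya+yb)/2)
```

```text
w8 285.3987846519034
180 234 342 -0.017898024104742612 0.02215426474010295
200 234 349 -0.01821781026233314 0.025151188345655506
230 235 345 -0.01833749597903637 0.024228695594364066
260 236 335 -0.018471780235547866 0.020877938399855054
w13 285.3987846519034
180 231 336 -0.01900964607154821 0.019928501153044308
200 226 335 -0.02123620461197015 0.019866151895075398
230 229 334 -0.02065979207528444 0.019968558261459175
260 236 335 -0.018469608107453756 0.020880189721690416
[ 0.5822 -0.0454  0.0688] -0.04155273430986846 -0.09677652618472077 -0.0691646302472946
[ 0.572  -0.0478  0.0654] -0.04369328100970552 -0.09470565166486532 -0.06919946633728542
[0.5799 0.0225 0.0688] 0.026311871256176338 -0.027896267739054313 -0.0007921982414389878
[0.5696 0.0202 0.0654] 0.024434203264224397 -0.026196321619008214 -0.0008810591773919085
```

>>> step_arm(series=[0.002,0.0012,0.04,0,0.002,0.0012,0.08,0,0.002,0.0012,0.093,0,0.002,0.0012,0.093,0])

```text
time: 39.78
tool_pos: [0.5187, -0.076, 0.0846]
tcp_rot: [-3.141, -0.057, 0.003]
wrist_force: [0.4, 0.1, -2.1]
width: 0.473
grip_force: 61.4
```

>>> step_arm(series=[0,0,0.004,0,0,0,0.008,0,0,0,0.012,0,0,0,0.015,0,0,0,0.018,0,0,0,0.021,0])

```text
time: 40.52
tool_pos: [0.5166, -0.0761, 0.0651]
tcp_rot: [-3.14, -0.056, 0.009]
wrist_force: [-11.6, 0.4, 8.8]
width: 0.473
grip_force: 64.9
```

>>> step_arm(series=[-0.003,0,0.002,0,-0.006,0,0.004,0,-0.008,0,0.005,0,-0.01,0,0.0055,0])

```text
time: 41.02
tool_pos: [0.5146, -0.0763, 0.0626]
tcp_rot: [-3.141, -0.053, -0.018]
wrist_force: [3.7, 5.1, 5.3]
width: 0.473
grip_force: 64.6
```

There is a slight side force from the right rail, so I'll ease left 1 mm while sliding.

>>> step_arm(series=[-0.001,-0.001,0.0003,0,-0.003,-0.001,0.001,0,-0.005,-0.001,0.0017,0,-0.006,-0.001,0.002,0])

```text
time: 41.52
tool_pos: [0.5082, -0.0764, 0.0604]
tcp_rot: [3.14, 0.055, 0.016]
wrist_force: [2.0, 1.0, 5.4]
width: 0.473
grip_force: 64.7
```

>>> step_arm(series=[-0.002,0,0.0007,0,-0.004,0,0.0013,0,-0.006,0,0.002,0])

```text
time: 41.9
tool_pos: [0.5023, -0.0766, 0.0585]
tcp_rot: [3.14, 0.054, 0.017]
wrist_force: [1.4, 0.6, 6.2]
width: 0.473
grip_force: 64.7
```

>>> step_arm(series=[-0.002,0,0.0007,0,-0.004,0,0.0013,0,-0.006,0,0.002,0])

```text
time: 42.28
tool_pos: [0.4964, -0.0768, 0.0565]
tcp_rot: [3.14, 0.054, 0.017]
wrist_force: [1.2, 2.9, 5.9]
width: 0.47
grip_force: 64.7
```

>>> step_arm(series=[-0.001,0,0.0003,0,-0.002,0,0.0006,0,-0.003,0,0.001,0,-0.004,0,0.0013,0])

```text
time: 42.78
tool_pos: [0.4925, -0.077, 0.0552]
tcp_rot: [3.14, 0.054, 0.017]
wrist_force: [2.8, 1.3, 6.4]
width: 0.47
grip_force: 64.7
```

>>> step_arm(series=[-0.001,0,0.0003,0,-0.002,0,0.0006,0,-0.003,0,0.001,0])

```text
time: 43.15
tool_pos: [0.4895, -0.0771, 0.0542]
tcp_rot: [3.14, 0.054, 0.017]
wrist_force: [3.1, 2.8, 6.5]
width: 0.473
grip_force: 64.7
```

>>> step_arm(series=[-0.001,0,0.0003,0,-0.002,0,0.0006,0,-0.003,0,0.001,0])

```text
time: 43.52
tool_pos: [0.4888, -0.0771, 0.054]
tcp_rot: [3.14, 0.054, 0.025]
wrist_force: [8.4, 3.9, 5.3]
width: 0.473
grip_force: 64.5
```

>>> step_arm(series=[-0.001,0,0.0003,0,-0.002,0,0.0006,0,-0.003,0,0.001,0])

```text
time: 43.9
tool_pos: [0.4888, -0.0772, 0.054]
tcp_rot: [3.14, 0.053, 0.034]
wrist_force: [12.7, 5.7, 3.0]
width: 0.472
grip_force: 64.3
```

>>> step_arm(series=[0,0,0,0,0,0,0,0,0.003,0,-0.03,0,0.005,0,-0.075,0,0.05,0,-0.075,0,0.094,0,-0.075,0,0.094,0,-0.075,0], gripper=0.68)

```text
time: 44.78
tool_pos: [0.5745, -0.0736, 0.1234]
tcp_rot: [3.141, 0.056, 0.002]
wrist_force: [-0.3, 0.0, 0.6]
width: 0.68
grip_force: 0.0
```

>>> step_arm(series=[0,0,0,0,0,0,0.02,0,0,0,0.04,0,0,0,0.052,0,0,0,0.052,0], gripper=0)

```text
time: 45.4
tool_pos: [0.5704, -0.0732, 0.0692]
tcp_rot: [-3.14, -0.055, 0.006]
wrist_force: [-0.4, 0.1, 1.0]
width: -0.001
grip_force: 0.0
```

>>> step_arm(series=[-0.004,0,0,0,-0.007,0,0,0,-0.01,0,0,0,-0.012,0,0,0])

```text
time: 45.9
tool_pos: [0.5602, -0.0739, 0.0718]
tcp_rot: [3.141, 0.055, 0.001]
wrist_force: [0.4, -0.2, -0.4]
width: -0.005
grip_force: 0.0
```

>>> step_arm(series=[-0.001,0,0,0,-0.002,0,0,0,-0.003,0,0,0])

```text
time: 46.28
tool_pos: [0.5578, -0.074, 0.0716]
tcp_rot: [3.141, 0.055, 0.002]
wrist_force: [2.6, 0.2, 0.8]
width: 0.001
grip_force: 1.1
```

>>> step_arm(series=[-0.001,0,0,0,-0.002,0,0,0])

```text
time: 46.52
tool_pos: [0.5574, -0.0742, 0.0725]
tcp_rot: [3.141, 0.055, 0.007]
wrist_force: [5.8, 1.1, 0.3]
width: -0.002
grip_force: 3.0
```

>>> step_arm(series=[-0.001,0,0,0,-0.002,0,0,0])

```text
time: 46.78
tool_pos: [0.557, -0.0742, 0.0733]
tcp_rot: [3.141, 0.055, 0.012]
wrist_force: [8.4, 2.2, 2.0]
width: -0.002
grip_force: 4.2
```

The second pack is home: contact is at the predicted x (0.557). Next I'll push the power slide left (on).

>>> step_arm(series=[0.012,0,0,0,0.012,0,-0.04,0,0,-0.002,-0.07,0,-0.05,-0.006,-0.07,0,-0.1,-0.012,-0.07,0,-0.136,-0.0147,-0.07,0,-0.136,-0.0147,-0.07,0,-0.136,-0.0147,-0.07,0])

```text
time: 47.78
tool_pos: [0.4172, -0.0644, 0.1415]
tcp_rot: [3.141, 0.055, 0.0]
wrist_force: [-0.5, -0.1, 0.0]
width: -0.002
grip_force: 0.0
```

Run:
```python
from h import *
s=monitor.read_state(); print(s["tool_pos"])
p=shot("wrist"); 
for d in viewer.spot_point(p,"slide_cap")[:2]: print(d["score"],d["point"],at(p,d["point"],.037))
for d in viewer.spot_point(p,"docked_1_contacts")[:3]: print(d["score"],at(p,d["point"],.033))
for d in viewer.spot_point(p,"docked_1")[:3]: print(d["score"],at(p,d["point"],.035))
```

```text
[ 0.41723551 -0.06439145  0.14150697]
0.68 [234.5, 208.5] [ 0.41712298 -0.02881778  0.037     ]
0.78 [ 0.43810502 -0.20734634  0.035     ]
0.61 [ 0.51877995 -0.21186295  0.035     ]
```

>>> step_arm(series=[0,0,0.04,0,0,0,0.08,0,0,0,0.105,0,0,0,0.1165,0,0,0,0.1165,0,0,0,0.1165,0])

```text
time: 48.72
tool_pos: [0.4181, -0.0645, 0.0259]
tcp_rot: [3.141, 0.055, 0.003]
wrist_force: [-0.4, -0.4, -0.2]
width: -0.001
grip_force: 0.0
```

>>> step_arm(series=[0,-0.008,0,0,0,-0.016,0,0,0,-0.024,0,0,0,-0.032,0,0,0,-0.038,0,0,0,-0.042,0,0,0,-0.045,0,0,0,-0.045,0,0])

```text
time: 49.72
tool_pos: [0.4147, -0.0189, 0.0246]
tcp_rot: [-3.141, -0.056, 0.002]
wrist_force: [1.2, 1.3, 0.5]
width: -0.001
grip_force: 0.0
```

>>> step_arm(series=[0,-0.002,0,0,0,-0.004,0,0,0,-0.005,0,0])

```text
time: 50.1
tool_pos: [0.4145, -0.0142, 0.0246]
tcp_rot: [-3.141, -0.055, 0.002]
wrist_force: [-0.9, -1.7, -0.5]
width: -0.001
grip_force: 0.8
```

>>> step_arm(series=[0,-0.001,0,0,0,-0.002,0,0,0,-0.003,0,0])

```text
time: 50.48
tool_pos: [0.4148, -0.0112, 0.0248]
tcp_rot: [-3.141, -0.055, 0.001]
wrist_force: [-1.0, -2.1, -0.3]
width: 0.003
grip_force: 0.8
```

>>> step_arm(series=[0,-0.001,0,0,0,-0.002,0,0,0,-0.003,0,0])

```text
time: 50.85
tool_pos: [0.4148, -0.0097, 0.0249]
tcp_rot: [3.138, 0.058, -0.0]
wrist_force: [-1.3, -12.7, -1.2]
width: -0.0
grip_force: 5.9
```

>>> step_arm(series=[0,-0.001,0,0,0,-0.002,0,0])

```text
time: 51.1
tool_pos: [0.4149, -0.0093, 0.025]
tcp_rot: [3.135, 0.061, 0.0]
wrist_force: [-1.7, -20.3, -0.6]
width: -0.004
grip_force: 9.9
```

The slide is at its left end stop (20 N). I'll back off, rise and verify.

>>> step_arm(series=[0,0.008,0,0,0,0.009,0,0,0,0.009,-0.05,0,0,0.009,-0.11,0,0,0.009,-0.17,0,0,0.005,-0.23,0,0,0,-0.28,0,0,0,-0.28,0])

```text
time: 52.1
tool_pos: [0.4177, -0.0057, 0.3106]
tcp_rot: [-3.141, -0.057, -0.017]
wrist_force: [0.5, -1.1, -0.8]
width: 0.0
grip_force: 0.0
```

>>> step_arm(series=[0,0,0,0,0,0,0,0])

```text
time: 52.35
tool_pos: [0.4137, -0.0061, 0.3029]
tcp_rot: [-3.14, -0.056, 0.005]
wrist_force: [0.1, 0.4, -0.4]
width: -0.003
grip_force: 0.0
```

Run:
```python
from h import *
np.set_printoptions(precision=4,suppress=True)
s=monitor.read_state(); print(s["tool_pos"],s["wrist_force"],s["time"])
p=shot("wrist"); g=p["image"].astype(int)
for d in viewer.spot_point(p,"slide_cap")[:2]: print("cap",d["score"],at(p,d["point"],.037))
for l,z in {"docked_1_contacts":.033,"docked_1":.035,"desk_1":.035}.items():
    for d in viewer.spot_point(p,l)[:4]: print(l,round(d["score"],2),np.round(d["point"]),at(p,d["point"],z))
O=np.array([.4493,-.0083,.0176]);x=np.array([.9994,.034,0]);y=np.array([-.034,.9994,0])
# white blobs vs predicted outline of a seated pack's white part top face (30..112 mm)
m=((g.min(2)>150)&(g.max(2)-g.min(2)<40)).astype(np.uint8)
for k in (.07,-.07):
  for dx in (.03,.112):
    X=O+y*k+x*(dx*.951-.032*.309); X[2]=.0176+dx*.309+.032*.951; print("pred",k,dx,proj(p,X))
dk=(g.max(2)<75)
for k in (.07,-.07):
    X=O+y*k+x*(.1-.0); X[2]=.0176+.1*.309+.03; c=int(round(proj(p,X)[0]))
    col=g[:200,c].mean(1); print(k,c,[int(v) for v in col[40:170:3]])
```

```text
[ 0.4137 -0.0061  0.3029] [ 0.0765  0.4047 -0.4155] 52.35
cap 0.81 [0.4143 0.0125 0.037 ]
docked_1_contacts 0.9 [536.  77.] [ 0.5254 -0.2799  0.033 ]
docked_1_contacts 0.63 [511. 157.] [ 0.437  -0.2699  0.033 ]
docked_1 0.95 [478.  79.] [ 0.5201 -0.2138  0.035 ]
docked_1 0.83 [464. 155.] [ 0.4368 -0.2136  0.035 ]
desk_1 0.95 [226.  92.] [0.4956 0.0613 0.035 ]
desk_1 0.86 [352.  95.] [ 0.498  -0.0769  0.035 ]
desk_1 0.65 [120. 251.] [0.3018 0.1973 0.035 ]
pred 0.07 0.03 [221.6794 121.4935]
pred 0.07 0.112 [213.0218  37.3803]
pred -0.07 0.03 [353.7635 121.6958]
pred -0.07 0.112 [363.2645  37.6264]
0.07 214 [190, 244, 242, 239, 75, 39, 37, 44, 239, 240, 239, 238, 163, 238, 237, 237, 169, 238, 238, 237, 167, 238, 238, 236, 237, 236, 236, 238, 117, 33, 36, 33, 36, 155, 162, 162, 163, 84, 163, 164, 162, 162, 162, 159]
-0.07 363 [187, 243, 240, 239, 99, 36, 36, 37, 239, 238, 237, 238, 153, 237, 237, 238, 194, 237, 238, 237, 183, 236, 237, 235, 236, 236, 218, 207, 121, 34, 21, 25, 32, 128, 138, 140, 135, 64, 132, 135, 131, 133, 130, 130]
```

Both packs match the seated-pack prediction to within about 3 px. The cap is at the left end and the tray packs haven't moved. Handing in.

```bash
python3 -c "
from workcell import job; print(job.finish_job())"
```

```text
the job is handed in; nothing more can be done
None
```

The job is handed in: I slid the power off first, laid both charged packs flat and apart in the tray, seated both empty packs against the stop in lanes 1 and 3, then slid the power fully on; the final checks were by measurement because my picture allowance was used up.

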